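# Warm the sauce tins from the locked ingredient box

### The arm

A 6-joint arm with a two-finger parallel gripper is mounted at the origin on the work surface. World frame = base frame: x ahead of the robot, y to its left, z up, the work surface at z = 0. Lengths are in mm, angles in rad, forces in N, time in s.
With the tool pointing down it reaches from about 275 to 1000 mm from the base axis. Payload 8.4 kg.
Tool frame: the origin (TCP) lies on the centre line of the jaws, within the pads' length; the fingertips stand r.tip_reach ahead of it and the grasp point (between the pads) lies 11 mm behind it (r.tip_reach is the distance from the TCP to the fingertips, in mm); z points along the fingers, y is the line along which they close (so a half turn about z gives the same grasp; the last joint's range is limited). The gripper opens to 85 mm and grips with 20 to 120 N. Pads are 22 mm wide; open, the fingers measure 114 mm over their backs; the gripper's body (76 mm by 85 mm) begins 54 mm behind the grasp point. The pads swing forward as they close: fully open they stand 13 mm farther back than shut.
Start: joints at [-1.327, 0.353, 1.633, -0, 1.155, -0.002], TCP at [152.081, -606.217, 239.281] pointing down, gripper open.
Joint ranges: [-2.63, 2.63], [-0.92, 2.1], [0.06, 2.66], [-1.3, 4.44], [0, 2.69], [-3.02, 3.02]. Speed limits (rad/s): [2.22, 2.22, 2.79, 3.14, 3.14, 3.14].

### API

Orientations are given as [roll, pitch, yaw] about the fixed x, y, z axes, in that order (R = Rz(yaw) Ry(pitch) Rx(roll)).
In Python, from rig import r gives the robot as it stands.
- The arm moves only by the tool carry_out, never from a script. Its argument "targets" is a list of rows, each an object with "dp": the shift along the tool's x, y, z in mm, a list of three; "yaw": the turn about the tool's z in degrees. A call has 1 to 12 rows; each row is the pose to reach, as a shift and turn from the pose commanded when the call began, along the tool's axes at that moment; what a row does not reach only later rows make up. A row lasts 1/8 s, in which the tool goes at most 62.5 mm and 10.7 degrees, less where a joint would pass 70% of its speed; a pose out of reach is approached as far as the arm can. A call with a gripper value outside its range is refused whole. "fingers" is the opening, from -1 (shut) to 1 (fully open), so that 0 is half open, set as the call begins (left out, the last holds). The fingers move at their own pace and stop on an object; "grip_force" is the grip in N (left out, the last holds). Time passes only in rows, so rows that repeat a pose let the fingers close. It gives the time, the measured TCP pose, the force, the opening and the grip force at its end, in the units of the state.
- r.sense(): the state, without advancing time (a new reading comes with each control period).
- r.grab_frame(name): name is "scene" or "top" or "wrist"; returns the picture (400x640x3 uint8, red, green, blue); there is no depth.
- r.get_calibration(name): a dict with "fx", "fy", "cx", "cy" (pixels), "rvec" (rotation vector, rad) and "tvec" (3), from world to camera coordinates, as OpenCV has them. Camera axes: x right, y down, z forward; pixel columns grow to the right and rows downward; lengths in mm; the calibration is good to about 2 mm. A picture is of the moment at which its call begins: read the wrist's pose just before it. get_calibration takes no time and is no camera call; for the wrist camera it gives the pose at the moment of the call.
- r.sign_off(): hands the job in; it is judged then, once.
The state is a dict: "clock": time; "qpos": joint angles; "qvel": joint speeds; "joint_efforts": joint torques, N m; "eef_pos": TCP position; "tcp_rot": TCP orientation; "contact_force": force on the tool from outside, world axes, zero at the start; "wrist_torque": the same for the moment, N m; "opening": opening from 0.0 (shut) to 1.0 (fully open); "grasp_force": force on a finger pad.
Only numpy, scipy, OpenCV 4.12 (cv2) and the standard library are available. Lean on these libraries where they do the work, as an engineer would, in place of code of your own. Each camera call takes 0.05 s, during which the arm holds its last target. There are 200 camera calls.

### The job

Unlock the ingredient box by feeling along its front ledge for the hidden finger recess and pressing the catch in it right down, slide the lid fully open, and stand every tin from the box upright on the warming plate, inside its rim. Finish with the lid slid fully shut again and the thermostat dial turned so that its pointer lines up with the broad mark on the ring round it; leave the other things on the counter where they are.

Things in the scene. Friction and masses are not known exactly. Their poses are not given: they have to be found in the camera images.
- box: the steel ingredient box, fixed. Origin on the counter under the middle of its inside; x away from the robot, y along the box, z up. Inside 96 (x) by 280 (y) mm; floor 4, rear wall 69, front wall (x -62 to -48) 58 mm above the counter. Its two grooved runners that carry the lid lie at |y| 140 to 165, x -175 to 56, top 80 mm.
- ledge_mid (a point): middle of the flat top of the steel ledge along the box's front, 58 mm above the counter (axes are the box's): 36 mm wide (x), y -165 to 165. Somewhere in it, its middle between y -45 and 45 mm (differs each time, not reported), a notch 50 mm long (y), full width, open to the front: the finger recess. Feel for it with closed fingers sliding along the top. Its floor is the catch plate, 12 mm down.
- catch (a joint): the catch plate at the bottom of the recess, 47 by 34 mm: 0 = up (lid locked), 0.009 m = fully pressed down (its top 37 mm above the counter). It takes about 4 N, has no spring and stays where it is pressed to; below 0.007 it may still hold the lid.
- lid (a joint): the flat aluminium lid: 0 = shut, slides towards the box's -x (to the robot) to 0.108 m = fully open, when the box is uncovered. While the catch is up it is locked after about 2 mm. Slides with about 2 N and stays where it is left. Over the ledge it covers the recess.
- lid_grip (a point): the middle of the lid's black handle bar: the bar is 110 mm along the box's y, 12 mm thick in x, 13 mm high, its middle 93.5 mm above the counter, 13 mm of free space below it (down to the lid, top 74 mm) between two posts 12 mm wide at its ends (86 mm apart). Moves with the lid.
- warmer: the electric warming plate, fixed: housing 220 (x) by 330 (y) mm, 40 mm high, origin on the counter under its middle, z up; its dial is at x 0, y -112 mm, the hot plate at its +y end.
- plate_mid (a point): the middle of the hot plate's flat top, 40 mm above the counter (axes are the warmer's). The flat measures 210 by 210 mm within a rim 5 mm thick that stands 10 mm above it.
- dial (a joint): the thermostat dial, 0 to 4.7 rad, growing clockwise seen from above; at 0 its pointer points to the warmer's -x, at pi/2 to its +y. Needs 0.05 N m and stays where it is left. It starts between 0 and 0.5; the mark lies 1.1 to 2.5 rad clockwise of the 0 position.
- dial_grip (a point): on the dial's axis at the middle height of its grip bar (62 mm above the counter). The black bar is 48 mm long (along the point's x axis), 12 mm thick, 24 mm high; under it is a disc of 27 mm radius, its top 50.5 mm above the counter.
- dial_tip (a point): tip of the dial's white pointer, 38 mm from the axis, beyond the bar's end towards the dial's own -x; it turns with the dial.
- dial_mark (a point): the single broad white mark (18 by 8 mm) on the dark steel scale ring round the dial, at 38 mm from the axis, same height as the pointer's tip. Its direction differs each time.
- tin0_c (a point): squat steel tin, all alike, 2 to 4 present: body 56 mm diameter, 42 mm tall, 0.14 to 0.28 kg, with an upright black knob, 18 mm diameter, on top from 42 to 64 mm above the underside. This point: on its axis, 32 mm above the underside (half-way up); the knob's middle is 21 mm above it. None if absent.
- tin1_c (a point): another such tin, the same point; None if absent.
- tin2_c (a point): another such tin, the same point; None if absent.
- tin3_c (a point): another such tin, the same point; None if absent.
- shaker: a small glass shaker, 36 mm diameter, 80 mm tall, on the counter in front of the warming plate; origin under its middle. Leave alone.
- dish: a small white sauce dish, 70 mm across, 25 mm high, in front of the warming plate; origin under its middle. Leave alone.
- tongs: steel tongs, 215 mm long, lying behind the box; origin under the middle. Leave alone.
- pin: wooden rolling pin, 240 mm long, 30 mm diameter, lying behind the warming plate; origin under the middle. Leave alone.

How it is judged (in metres and radians):
On the way, in this order (a step that is already met when the one before it is completed fails the run):
1. the catch in the recess has been pressed down (value of joint catch above 0.007 m), for 0.1 s.
2. the lid has been slid fully open (value of joint lid above 0.1 m), for 0.2 s.
3. every tin stands upright on the warming plate (x of tin0_c in the frame of plate_mid between -0.082 and 0.082 m and y of tin0_c in the frame of plate_mid between -0.082 and 0.082 m and z of tin0_c in the frame of plate_mid between 0.027 and 0.037 m and angle between each of tin0_c, tin1_c, tin2_c, tin3_c's own z axis and vertical below 0.12 rad and x of tin1_c in the frame of plate_mid between -0.082 and 0.082 m and y of tin1_c in the frame of plate_mid between -0.082 and 0.082 m and z of tin1_c in the frame of plate_mid between 0.027 and 0.037 m and x of tin2_c in the frame of plate_mid between -0.082 and 0.082 m and y of tin2_c in the frame of plate_mid between -0.082 and 0.082 m and z of tin2_c in the frame of plate_mid between 0.027 and 0.037 m and x of tin3_c in the frame of plate_mid between -0.082 and 0.082 m and y of tin3_c in the frame of plate_mid between -0.082 and 0.082 m and z of tin3_c in the frame of plate_mid between 0.027 and 0.037 m), for 0.3 s.
At the end, for the whole second after the job is handed in: every present tin stands upright (0.12 rad) and still on the plate (5 mm), its centre within 82 mm of the plate's middle along x and y; the lid is shut to within 6 mm; the dial is still, its pointer's tip within 6 mm of the mark (all of step 3 and value of joint lid below 0.006 m and horizontal distance between dial_tip and dial_mark below 0.006 m and velocity of joint dial between -0.05 and 0.05 rad/s and linear speed of each of tin0, tin1, tin2, tin3 below 0.03 m/s); the robot touches nothing.
It fails at once if a bystander (shaker, dish, tongs or rolling pin) is pushed more than 40 mm from its place (distance of any of shaker, dish, tongs, pin from where it was at the start of the episode above 0.04 m).
Of tin0, tin1, tin2, tin3 only 2 to 4 are there at a start; the rules pass over those that are not, and their reading is None.
At some moment in a run one of tin0, tin1, tin2, tin3 may be knocked a few centimetres aside while the robot is not near it.
It also fails if it takes over 210 s, if anything falls off the work surface, if the arm or the gripper's body presses on something with over 40 N, if the wrist force passes 120 N, or if a joint passes its speed limit or range.

## Working session

There is one attempt and no reset: what is moved stays moved. The work goes in short steps, Python scripts to look and compute and a tool call to move; the robot and the scene stay as the last step left them, time stands still between calls to the robot, and variables do not carry over. Pictures are saved under pics/ and viewed, at most 14 in all, crops included, and the job is handed in when it is done.

Besides the shell and the picture viewer there is one more tool, called after "Emit:" in YAML: its name, and indented under it one key for each argument. carry_out: Moves the arm, as the interface text tells. Its arguments: {"type":"object","properties":{"targets":{"type":"array","items":{"type":"object","properties":{"dp":{"type":"array","items":{"type":"number"}},"yaw":{"type":"number"}}}},"fingers":{"type":"number"},"grip_force":{"type":"number"}},"required":["targets"]}

```bash
ls; mkdir -p pics
python3 - <<'E'
from rig import r
import cv2
print(r.sense(), r.tip_reach)
for n in ("scene","top"):
    cv2.imwrite(f"pics/{n}0.png", r.grab_frame(n)[:,:,::-1]); print(n,r.get_calibration(n))
E
```

```text
pics
{'clock': 0.0, 'qpos': array([-1.32741076e+00,  3.53671064e-01,  1.63416909e+00,  3.36664290e-06,
        1.15517240e+00, -2.36261637e-03]), 'qvel': array([-1.55176610e-03, -9.90065640e-05,  1.34955361e-03,  1.47614385e-04,
       -2.29319138e-05,  5.19144223e-04]), 'joint_efforts': array([-1.45315375e-03, -6.05251694e+01, -3.42064404e+01, -1.38254691e-04,
        9.36479919e-03, -4.78537061e-06]), 'eef_pos': array([ 151.95985955, -605.7527098 ,  238.53239778]), 'tcp_rot': array([-3.14017277e+00, -6.43274279e-06,  2.45746814e-01]), 'contact_force': array([0.24466534, 1.20696546, 0.39908777]), 'wrist_torque': array([-0.06406794, -0.03807776,  0.00804267]), 'grasp_force': 0.0, 'opening': 0.998719302567968} 8.0
scene {'fx': 402.5703234920061, 'fy': 402.5703234920061, 'cx': 318.1948621263147, 'cy': 198.381603549909, 'rvec': array([ 2.05782735,  1.50147711, -0.51877733]), 'tvec': array([-175.40376477, -393.60062611, 1247.79393436])}
top {'fx': 422.68526116621933, 'fy': 422.68526116621933, 'cx': 319.2888649455237, 'cy': 197.4102693232812, 'rvec': array([ 2.27650499, -1.91040183,  0.2102    ]), 'tvec': array([-90.0215859 , 565.86714057, 941.85243789])}
```

View pics/scene0.png

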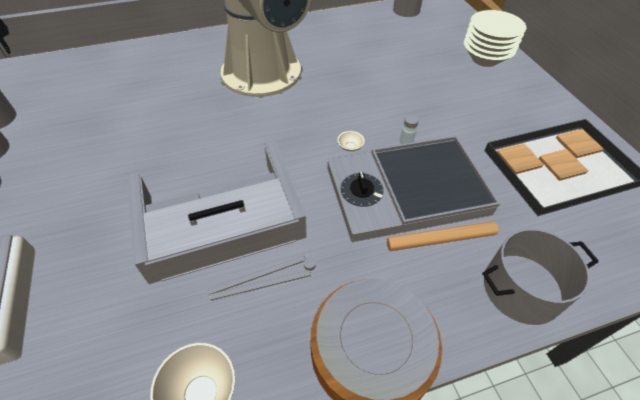

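View pics/top0.png

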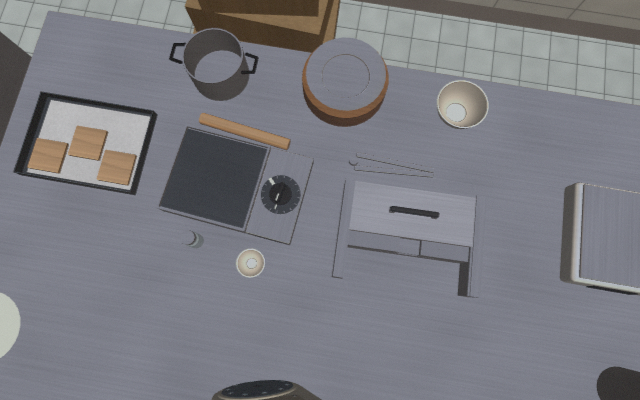

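The overview shows the box at top-view (410,235), with its handle at (414,211), the warmer at (235,185) and the dial at (281,195). I'll enlarge the top view to get corner pixels.

Run:
```python
import cv2,numpy as np
im=cv2.imread("pics/top0.png")
a=cv2.resize(im[170:310,325:485],None,fx=5,fy=4.28,interpolation=cv2.INTER_CUBIC)
cv2.imwrite("pics/c1.png",a[:600,:800])
b=cv2.resize(im[120:250,155:318],None,fx=4.6,fy=4.6,interpolation=cv2.INTER_CUBIC)
cv2.imwrite("pics/c2.png",b[:600,:800])
```

```text
(no output)
```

View pics/c1.png

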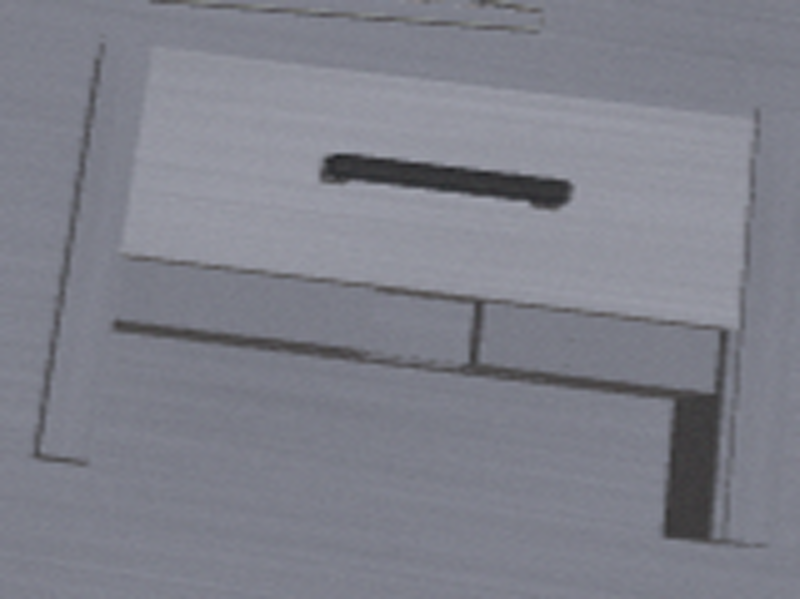

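View pics/c2.png

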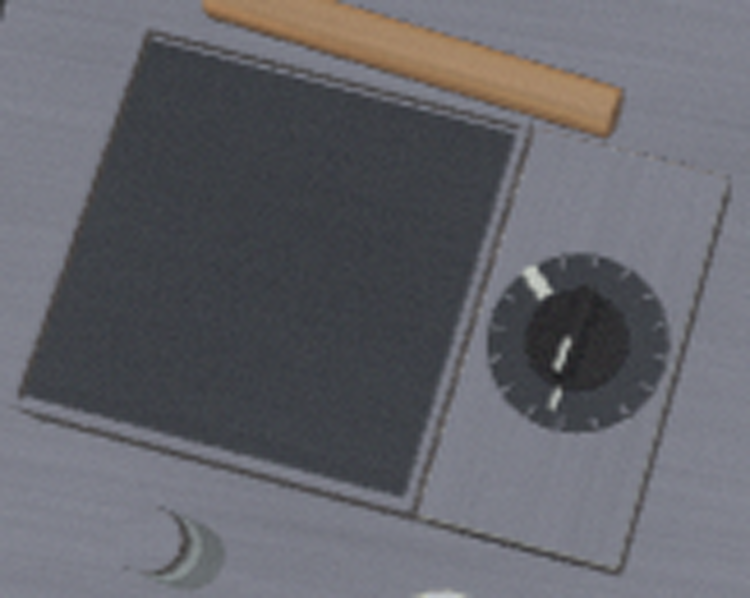

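In the box crop, the ledge's front edge is lighter between (365,352) and (475,368), with a shadow line at x=475, so the recess is probably there. In the warmer crop, the dial ring centre is (578,343), the broad mark (537,281), the pointer tip about (554,400), and the dark flat's corners (155,40), (518,130), (405,497), (28,395).

```bash
cat > h.py <<'E'
import numpy as np, cv2
from rig import r
def cast(cal,px,z):
    """pixels -> world points on plane z"""
    K=np.array([[cal['fx'],0,cal['cx']],[0,cal['fy'],cal['cy']],[0,0,1.]])
    R=cv2.Rodrigues(np.array(cal['rvec'],float))[0]; c=-R.T@np.array(cal['tvec'])
    px=np.atleast_2d(np.array(px,float)); d=np.c_[px,np.ones(len(px))]@np.linalg.inv(K).T@R
    return c+d*((z-c[2])/d[:,2])[:,None]
def proj(cal,P):
    K=np.array([[cal['fx'],0,cal['cx']],[0,cal['fy'],cal['cy']],[0,0,1.]])
    return cv2.projectPoints(np.atleast_2d(np.array(P,float)),cal['rvec'],np.array(cal['tvec'],float),K,None)[0][:,0]
def totool(w,yaw=None):
    """world xy offset -> tool xy for a tool pointing down"""
    from scipy.spatial.transform import Rotation as Ro
    s=r.sense(); R=Ro.from_euler('xyz',s['tcp_rot']).as_matrix()
    return R.T@(np.array(w)-s['eef_pos'])
E
python3 - <<'E'
from h import *
np.set_printoptions(precision=1,suppress=True)
c=r.get_calibration("top")
f1=lambda l:np.array(l)/[5,4.28]+[325,170]-.4
f2=lambda l:np.array(l)/4.6+[155,120]-.4
L=cast(c,f1([(150,47),(757,115),(740,328),(120,255)]),74);print("lid",L,L.mean(0))
H=cast(c,f1([(322,162),(572,187)]),100);print("handle",H,H.mean(0),np.linalg.norm(H[1]-H[0]))
F=cast(c,f1([(113,325),(720,395)]),58);print("ledge front edge",F)
N=cast(c,f1([(365,352),(475,368),(480,300)]),58);print("notch",N)
P=cast(c,f2([(155,40),(518,130),(405,497),(28,395)]),40);print("plate",P,P.mean(0))
D=cast(c,f2([(578,343),(537,281),(554,400)]),42);print("dial",D)
d=D[1:]-D[0];print(np.linalg.norm(d,axis=1),np.degrees(np.arctan2(d[:,1],d[:,0])))
R=cast(c,f1([(100,45),(38,457),(757,110),(765,545)]),80);print("runner",R)
v=L[0]+L[3]-L[1]-L[2];print("box y axis deg",np.degrees(np.arctan2(v[1],v[0])))
v=H[0]-H[1];print("box y axis deg",np.degrees(np.arctan2(v[1],v[0])))
v=P[0]+P[3]-P[1]-P[2];print("warm y deg",np.degrees(np.arctan2(v[1],v[0])))
E
```

```text
lid [[ 624.8  -66.    74. ]
 [ 636.3 -352.6   74. ]
 [ 518.6 -356.    74. ]
 [ 508.1  -70.4   74. ]] [ 571.9 -211.3   74. ]
handle [[ 569.1 -151.6  100. ]
 [ 575.4 -264.9  100. ]] [ 572.3 -208.2  100. ] 113.53231202989352
ledge front edge [[ 472.1  -74.    58. ]
 [ 483.6 -355.9   58. ]]
notch [[ 478.  -191.4   58. ]
 [ 478.3 -242.7   58. ]
 [ 515.3 -240.5   58. ]]
plate [[695.2 365.   40. ]
 [679.2 159.7  40. ]
 [473.  177.6  40. ]
 [491.4 383.4  40. ]] [584.7 271.4  40. ]
dial [[568.5 104.7  42. ]
 [597.8 132.6  42. ]
 [536.3 111.2  42. ]]
[40.5 32.8] [ 43.6 168.6]
runner [[ 620.2  -42.4   80. ]
 [ 395.8  -50.8   80. ]
 [ 637.4 -350.3   80. ]
 [ 407.5 -375.8   80. ]]
box y axis deg 92.20651827457321
box y axis deg 93.20299361185582
warm y deg 85.2088626440534
```

Box yaw is about 2.5°, and the recess sits near (496,-217), confirmed by its 51 mm length. I'll move above it with closed fingers.

Emit:
carry_out:
  targets:
    - {"dp": [50,-35,10],"yaw": -10}
    - {"dp": [428,-294,89],"yaw": -78.4}
    - {"dp": [428,-294,89],"yaw": -78.4}
    - {"dp": [428,-294,89],"yaw": -78.4}
    - {"dp": [428,-294,89],"yaw": -78.4}
    - {"dp": [428,-294,89],"yaw": -78.4}
    - {"dp": [428,-294,89],"yaw": -78.4}
    - {"dp": [428,-294,89],"yaw": -78.4}
    - {"dp": [428,-294,89],"yaw": -78.4}
    - {"dp": [428,-294,89],"yaw": -78.4}
    - {"dp": [428,-294,89],"yaw": -78.4}
    - {"dp": [428,-294,89],"yaw": -78.4}
  fingers: -1
  grip_force: 30

```text
clock: 1.6
eef_pos: [495.0, -217.8, 150.4]
tcp_rot: [-3.142, 0.0, 1.613]
contact_force: [0.2, -0.1, -0.2]
opening: -0.003
grasp_force: 0.0
```

Run:
```python
from h import *
c=r.get_calibration("wrist"); cv2.imwrite("pics/w1.png",r.grab_frame("wrist")[:,:,::-1]); print(c)
print(proj(c,[[496,-217,46],[572,-208,100],[478,-191,58],[478,-243,58]]))
```

```text
{'fx': 351.9499870323802, 'fy': 351.9499870323802, 'cx': 325.42662700018553, 'cy': 198.98666544956615, 'rvec': array([-2.87397324, -0.06031648, -0.00978513]), 'tvec': array([-485.41475312, -240.31327105,  229.14086031])}
[[326.93066117 200.32976091]
 [465.53855911 216.33405201]
 [301.16109427 165.74012394]
 [299.35912969 240.16745218]]
```

View pics/w1.png

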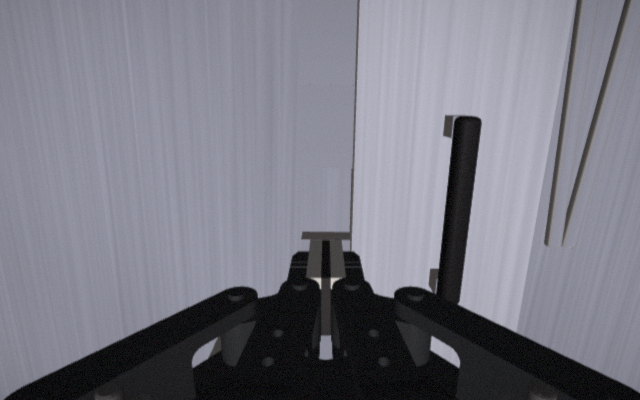

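The recess's right edge shows at (301–350,237), as predicted, and the lid-edge change is at row 167. The target is centred, so I'll probe down and then press.

Emit:
carry_out:
  targets:
    - {"dp": [0,0,50]}
    - {"dp": [0,0,75]}
    - {"dp": [0,0,85]}
    - {"dp": [0,0,92]}
    - {"dp": [0,0,92]}

```text
schema error: expected keys dp, yaw
```

Emit:
carry_out:
  targets:
    - {"dp": [0,0,4]}
    - {"dp": [0,0,7]}
    - {"dp": [0,0,9]}
    - {"dp": [0,0,11]}
    - {"dp": [0,0,13]}
    - {"dp": [0,0,14]}
    - {"dp": [0,0,14]}
    - {"dp": [0,0,14]}

```text
schema error: expected keys dp, yaw
```

Emit:
carry_out:
  targets:
    - {"dp": [0,0,50],"yaw": 0}
    - {"dp": [0,0,75],"yaw": 0}
    - {"dp": [0,0,85],"yaw": 0}
    - {"dp": [0,0,92],"yaw": 0}
    - {"dp": [0,0,92],"yaw": 0}

```text
clock: 2.28
eef_pos: [495.9, -217.2, 58.7]
tcp_rot: [3.141, 0.0, 1.614]
contact_force: [0.5, 0.8, -0.3]
opening: 0.004
grasp_force: 0.0
```

Tips are at z≈50.7, below the 58 mm ledge, with no contact, so they're inside the recess. Now I'll press.

Emit:
carry_out:
  targets:
    - {"dp": [0,0,4],"yaw": 0}
    - {"dp": [0,0,7],"yaw": 0}
    - {"dp": [0,0,9],"yaw": 0}
    - {"dp": [0,0,11],"yaw": 0}
    - {"dp": [0,0,13],"yaw": 0}
    - {"dp": [0,0,14],"yaw": 0}
    - {"dp": [0,0,14],"yaw": 0}
    - {"dp": [0,0,14],"yaw": 0}

```text
clock: 3.28
eef_pos: [496.2, -217.2, 44.7]
tcp_rot: [3.141, 0.001, 1.614]
contact_force: [0.1, -0.9, 7.6]
opening: 0.003
grasp_force: 3.8
```

Emit:
carry_out:
  targets:
    - {"dp": [0,0,1.5],"yaw": 0}
    - {"dp": [0,0,1.5],"yaw": 0}
    - {"dp": [0,0,1.5],"yaw": 0}

```text
clock: 3.65
eef_pos: [496.1, -217.2, 44.1]
tcp_rot: [3.141, 0.001, 1.614]
contact_force: [-3.9, -0.5, 21.4]
opening: -0.002
grasp_force: 10.3
```

The catch has bottomed out. I'll retreat and work out the handle position from the wrist picture.

Emit:
carry_out:
  targets:
    - {"dp": [0,0,-40],"yaw": 0}
    - {"dp": [0,0,-105],"yaw": 0}
    - {"dp": [0,0,-105],"yaw": 0}
    - {"dp": [0,0,-105],"yaw": 0}
  fingers: 0

```text
clock: 4.15
eef_pos: [495.1, -216.6, 147.4]
tcp_rot: [-3.141, -0.0, 1.614]
contact_force: [-0.1, 0.2, -0.4]
opening: 0.499
grasp_force: 0.0
```

Run:
```python
from h import *
c={'fx': 351.95,'fy':351.95,'cx': 325.43,'cy': 198.99,'rvec':np.array([-2.87397324, -0.06031648, -0.00978513]),'tvec':np.array([-485.41475312, -240.31327105,  229.14086031])}
im=cv2.imread("pics/w1.png"); m=((im.max(2)<75)*255).astype(np.uint8); m[:100]=0;m[285:]=0;m[:,:438]=0;m[:,500:]=0
n,l,s,ce=cv2.connectedComponentsWithStats(m);k=1+s[1:,4].argmax();print(s[k])
for a in (130,160,200,240,270):
    x=np.where(l[a]==k)[0]; print(cast(c,[(x.min(),a),(x.max(),a)],100).round(1))
print(r.sense()['eef_pos'])
```

```text
[ 438  116   43  169 4224]
[[ 558.6 -161.6  100. ]
 [ 572.1 -161.   100. ]]
[[ 559.2 -177.2  100. ]
 [ 572.4 -176.6  100. ]]
[[ 560.  -199.1  100. ]
 [ 573.1 -198.6  100. ]]
[[ 560.8 -222.5  100. ]
 [ 573.8 -221.9  100. ]]
[[ 560.9 -241.   100. ]
 [ 574.7 -240.5  100. ]]
[ 495.0883241  -216.57712066  147.42107657]
```

Emit:
carry_out:
  targets:
    - {"dp": [6,60,0],"yaw": 0}
    - {"dp": [6,73,10],"yaw": 0}
    - {"dp": [6,73,40],"yaw": 0}
    - {"dp": [6,73,60],"yaw": 0}
    - {"dp": [6,73,60],"yaw": 0}

```text
clock: 4.78
eef_pos: [565.6, -206.8, 84.4]
tcp_rot: [-3.135, -0.003, 1.614]
contact_force: [0.9, 0.1, -0.5]
opening: 0.496
grasp_force: 0.0
```

Emit:
carry_out:
  targets:
    - {"dp": [0,0,0],"yaw": 0}
    - {"dp": [0,0,0],"yaw": 0}
    - {"dp": [0,0,0],"yaw": 0}
    - {"dp": [0,0,0],"yaw": 0}
    - {"dp": [0,0,0],"yaw": 0}
  fingers: -1
  grip_force: 30

```text
clock: 5.4
eef_pos: [568.7, -207.9, 88.4]
tcp_rot: [3.141, 0.0, 1.614]
contact_force: [-0.1, -0.6, 4.3]
opening: 0.13
grasp_force: 33.3
```

Gripped (opening of about 11 mm matches the bar). Sliding the lid open.

Emit:
carry_out:
  targets:
    - {"dp": [0,-12,0],"yaw": 0}
    - {"dp": [0,-28,0],"yaw": 0}
    - {"dp": [0,-46,0],"yaw": 0}
    - {"dp": [0,-64,0],"yaw": 0}
    - {"dp": [0,-82,0],"yaw": 0}
    - {"dp": [0,-96,0],"yaw": 0}
    - {"dp": [0,-105,0],"yaw": 0}
    - {"dp": [0,-109,0],"yaw": 0}
    - {"dp": [0,-109,0],"yaw": 0}
    - {"dp": [0,-109,0],"yaw": 0}

```text
clock: 6.65
eef_pos: [461.4, -211.4, 88.4]
tcp_rot: [3.136, -0.001, 1.613]
contact_force: [14.2, 12.0, -1.0]
opening: 0.129
grasp_force: 32.9
```

Emit:
carry_out:
  targets:
    - {"dp": [0,1,0],"yaw": 0}
    - {"dp": [0,1,0],"yaw": 0}
    - {"dp": [0,1,-40],"yaw": 0}
    - {"dp": [0,1,-100],"yaw": 0}
    - {"dp": [0,0,-160],"yaw": 0}
    - {"dp": [0,30,-200],"yaw": 0}
    - {"dp": [0,60,-240],"yaw": 0}
    - {"dp": [0,60,-240],"yaw": 0}
    - {"dp": [0,60,-240],"yaw": 0}
  fingers: 0

```text
clock: 7.78
eef_pos: [518.1, -209.8, 326.6]
tcp_rot: [-3.139, -0.001, 1.614]
contact_force: [-0.1, 0.8, -0.8]
opening: 0.498
grasp_force: 0.0
```

Run:
```python
from h import *
import json
c=r.get_calibration("wrist"); cv2.imwrite("pics/w2.png",r.grab_frame("wrist")[:,:,::-1]); json.dump({k:np.array(v).tolist() for k,v in c.items()},open("w2.json","w"))
print(r.sense()['eef_pos'])
```

```text
[ 517.7789967  -209.72736006  326.21142717]
```

View pics/w2.png

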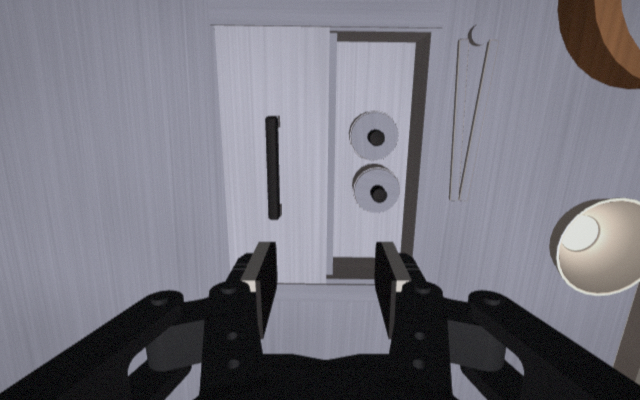

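Two tins are in the open box: body tops at (374,134) and (377,189), knobs at (376,138) and (379,194).

Run:
```python
from h import *
import json
np.set_printoptions(precision=1,suppress=True)
c=json.load(open("w2.json"))
g=cv2.imread("pics/w2.png").max(2); m=((g<60)*255).astype(np.uint8); m[:,:345]=0;m[:,400:]=0;m[:100]=0;m[215:]=0
n,l,s,ce=cv2.connectedComponentsWithStats(m)
for i in range(1,n):
    if s[i,4]>80: print(s[i],ce[i],cast(c,ce[i],60))
C=cast(c,[(374,134),(377,189)],46);print(C)
for w in (cast(c,(376,137.5),68)[0],): print(w)
```

```text
[368 130  16  15 193] [375.6 137.1] [[ 572.9 -177.4   60. ]]
[371 186  16  16 195] [378.1 193.5] [[ 581.1 -242.7   60. ]]
[[ 572.7 -175.2   46. ]
 [ 581.6 -240.7   46. ]]
[ 572.2 -177.2   68. ]
```

Emit:
carry_out:
  targets:
    - {"dp": [31,56,60],"yaw": 0}
    - {"dp": [31,56,120],"yaw": 0}
    - {"dp": [31,56,180],"yaw": 0}
    - {"dp": [31,56,220],"yaw": 0}
    - {"dp": [31,56,245],"yaw": 0}
    - {"dp": [31,56,260],"yaw": 0}
    - {"dp": [31,56,269],"yaw": 0}
    - {"dp": [31,56,269],"yaw": 0}
    - {"dp": [31,56,269],"yaw": 0}
  fingers: -0.25

```text
clock: 8.95
eef_pos: [574.7, -176.7, 59.8]
tcp_rot: [3.14, 0.001, 1.614]
contact_force: [-0.1, -0.2, -0.2]
opening: 0.372
grasp_force: 0.0
```

Emit:
carry_out:
  targets:
    - {"dp": [0,0,0],"yaw": 0}
    - {"dp": [0,0,0],"yaw": 0}
    - {"dp": [0,0,0],"yaw": 0}
    - {"dp": [0,0,0],"yaw": 0}
  fingers: -1
  grip_force: 40

```text
clock: 9.45
eef_pos: [574.5, -176.7, 59.6]
tcp_rot: [3.141, 0.0, 1.614]
contact_force: [-1.2, -0.6, 6.6]
opening: 0.185
grasp_force: 39.3
```

Emit:
carry_out:
  targets:
    - {"dp": [0,0,-30],"yaw": 0}
    - {"dp": [0,0,-70],"yaw": 0}
    - {"dp": [0,0,-110],"yaw": 0}
    - {"dp": [30,2,-130],"yaw": 0}
    - {"dp": [80,5,-130],"yaw": 0}
    - {"dp": [130,9,-130],"yaw": 0}
    - {"dp": [180,12,-130],"yaw": 0}
    - {"dp": [230,16,-130],"yaw": 0}
    - {"dp": [280,20,-130],"yaw": 0}
    - {"dp": [330,23,-130],"yaw": 0}
    - {"dp": [380,27,-130],"yaw": 0}
    - {"dp": [430,30,-130],"yaw": 0}

```text
clock: 10.95
eef_pos: [585.0, 256.1, 188.6]
tcp_rot: [-3.141, 0.0, 1.614]
contact_force: [0.4, -0.5, -2.1]
opening: 0.188
grasp_force: 39.4
```

Emit:
carry_out:
  targets:
    - {"dp": [40,3,0],"yaw": 0}
    - {"dp": [62,5,0],"yaw": 0}
    - {"dp": [62,5,0],"yaw": 0}
    - {"dp": [62,5,30],"yaw": 0}
    - {"dp": [62,5,60],"yaw": 0}
    - {"dp": [62,5,78],"yaw": 0}
    - {"dp": [62,5,86],"yaw": 0}
    - {"dp": [62,5,86],"yaw": 0}

```text
clock: 11.95
eef_pos: [587.8, 316.2, 102.8]
tcp_rot: [-3.141, 0.0, 1.614]
contact_force: [-0.7, 0.5, -0.7]
opening: 0.185
grasp_force: 39.4
```

Emit:
carry_out:
  targets:
    - {"dp": [0,0,3],"yaw": 0}
    - {"dp": [0,0,5],"yaw": 0}
    - {"dp": [0,0,6.5],"yaw": 0}
    - {"dp": [0,0,7.5],"yaw": 0}
    - {"dp": [0,0,7.5],"yaw": 0}

```text
clock: 12.58
eef_pos: [587.7, 316.7, 95.8]
tcp_rot: [3.141, -0.0, 1.614]
contact_force: [-2.4, -0.1, 3.0]
opening: 0.192
grasp_force: 39.8
```

Contact made (3 N up). I'll release, lift and go back for tin B at (581,-242).

Emit:
carry_out:
  targets:
    - {"dp": [0,0,0],"yaw": 0}
    - {"dp": [0,0,0],"yaw": 0}
    - {"dp": [0,0,-10],"yaw": 0}
    - {"dp": [0,0,-50],"yaw": 0}
    - {"dp": [0,0,-110],"yaw": 0}
    - {"dp": [-50,-3,-140],"yaw": 0}
    - {"dp": [-110,-7,-160],"yaw": 0}
    - {"dp": [-170,-11,-180],"yaw": 0}
    - {"dp": [-230,-14,-200],"yaw": 0}
    - {"dp": [-290,-17,-210],"yaw": 0}
    - {"dp": [-350,-20,-220],"yaw": 0}
    - {"dp": [-410,-23,-220],"yaw": 0}
  fingers: -0.25

```text
clock: 14.08
eef_pos: [582.7, -96.1, 317.3]
tcp_rot: [3.139, 0.001, 1.614]
contact_force: [0.4, 0.6, 0.0]
opening: 0.376
grasp_force: 0.0
```

Emit:
carry_out:
  targets:
    - {"dp": [-60,-7,0],"yaw": 0}
    - {"dp": [-90,-20,0],"yaw": 0}
    - {"dp": [-90,-20,0],"yaw": 0}
    - {"dp": [-90,-20,0],"yaw": 0}

```text
clock: 14.58
eef_pos: [566.5, -184.4, 315.8]
tcp_rot: [3.141, -0.0, 1.614]
contact_force: [0.7, 0.6, -0.2]
opening: 0.377
grasp_force: 0.0
```

Run:
```python
from h import *
np.set_printoptions(precision=1,suppress=True)
print(r.sense()['eef_pos'])
c=r.get_calibration("wrist"); W=r.grab_frame("wrist")[:,:,::-1]
t=r.get_calibration("top"); T=r.grab_frame("top")[:,:,::-1]
cv2.imwrite("pics/w3.png",W);cv2.imwrite("pics/t3.png",T)
print("tinB expected px",proj(c,[581,-242,68]))
print("tinA expected top px",proj(t,[588,316,104]))
a=np.hstack([W, cv2.resize(T[100:260,150:320],(425,400))])
cv2.imwrite("pics/v3.png",cv2.resize(a,(800,300)))
```

```text
[ 566.5 -184.4  315.8]
tinB expected px [[335.7 216.5]]
tinA expected top px [[189.6 164.6]]
```

View pics/v3.png

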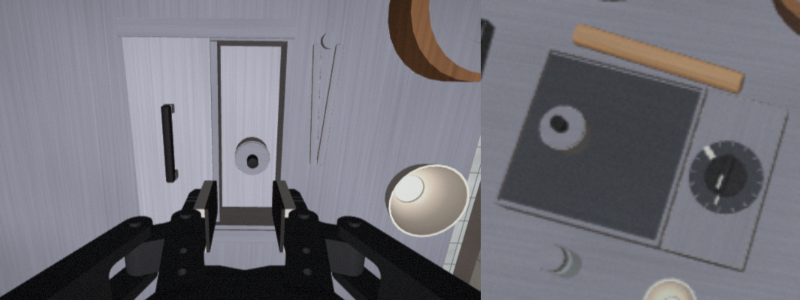

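Tin A stands on the plate. Tin B's knob is at wrist pixel (335,215), as predicted, so I'll grasp it.

Emit:
carry_out:
  targets:
    - {"dp": [-58,12,40],"yaw": 0}
    - {"dp": [-58,12,100],"yaw": 0}
    - {"dp": [-58,12,160],"yaw": 0}
    - {"dp": [-58,12,205],"yaw": 0}
    - {"dp": [-58,12,235],"yaw": 0}
    - {"dp": [-58,12,250],"yaw": 0}
    - {"dp": [-58,12,256],"yaw": 0}
    - {"dp": [-58,12,256],"yaw": 0}
    - {"dp": [-58,12,256],"yaw": 0}

```text
clock: 15.8
eef_pos: [581.7, -242.5, 60.6]
tcp_rot: [3.14, 0.001, 1.614]
contact_force: [0.4, -1.0, 0.4]
opening: 0.372
grasp_force: 0.0
```

Emit:
carry_out:
  targets:
    - {"dp": [0,0,0],"yaw": 0}
    - {"dp": [0,0,0],"yaw": 0}
    - {"dp": [0,0,0],"yaw": 0}
    - {"dp": [0,0,0],"yaw": 0}
  fingers: -1
  grip_force: 40

```text
clock: 16.3
eef_pos: [581.3, -242.5, 60.5]
tcp_rot: [3.14, 0.001, 1.614]
contact_force: [-3.0, 0.8, 6.1]
opening: 0.189
grasp_force: 38.9
```

Emit:
carry_out:
  targets:
    - {"dp": [0,0,-30],"yaw": 0}
    - {"dp": [0,0,-70],"yaw": 0}
    - {"dp": [0,0,-110],"yaw": 0}
    - {"dp": [30,1,-130],"yaw": 0}
    - {"dp": [80,3,-130],"yaw": 0}
    - {"dp": [130,5,-130],"yaw": 0}
    - {"dp": [180,8,-130],"yaw": 0}
    - {"dp": [230,10,-130],"yaw": 0}
    - {"dp": [280,12,-130],"yaw": 0}
    - {"dp": [330,14,-130],"yaw": 0}
    - {"dp": [380,16,-130],"yaw": 0}
    - {"dp": [430,18,-130],"yaw": 0}

```text
clock: 17.8
eef_pos: [580.0, 189.7, 189.6]
tcp_rot: [3.141, -0.0, 1.614]
contact_force: [0.9, -0.3, -1.5]
opening: 0.187
grasp_force: 39.3
```

Emit:
carry_out:
  targets:
    - {"dp": [30,1,0],"yaw": 0}
    - {"dp": [38,2,0],"yaw": 0}
    - {"dp": [38,2,10],"yaw": 0}
    - {"dp": [38,2,40],"yaw": 0}
    - {"dp": [38,2,65],"yaw": 0}
    - {"dp": [38,2,82],"yaw": 0}
    - {"dp": [38,2,90],"yaw": 0}
    - {"dp": [38,2,93],"yaw": 0}
    - {"dp": [38,2,94.5],"yaw": 0}
    - {"dp": [38,2,94.5],"yaw": 0}

```text
clock: 19.05
eef_pos: [580.6, 225.9, 96.5]
tcp_rot: [3.141, 0.0, 1.614]
contact_force: [-5.0, -3.0, 8.9]
opening: 0.187
grasp_force: 40.3
```

Emit:
carry_out:
  targets:
    - {"dp": [0,0,0],"yaw": 0}
    - {"dp": [0,0,0],"yaw": 0}
    - {"dp": [0,0,-10],"yaw": 0}
    - {"dp": [0,0,-50],"yaw": 0}
    - {"dp": [0,0,-100],"yaw": 0}
    - {"dp": [-50,-8,-130],"yaw": 0}
    - {"dp": [-120,-17,-130],"yaw": 0}
    - {"dp": [-120,-17,-130],"yaw": 0}
    - {"dp": [-120,-17,-130],"yaw": 0}
    - {"dp": [-120,-17,-130],"yaw": 0}
  fingers: -0.25

```text
clock: 20.3
eef_pos: [569.0, 106.6, 224.8]
tcp_rot: [3.141, -0.0, 1.615]
contact_force: [-0.4, 0.1, 0.0]
opening: 0.372
grasp_force: 0.0
```

Run:
```python
from h import *
import json
np.set_printoptions(precision=1,suppress=True)
c=r.get_calibration("wrist"); W=r.grab_frame("wrist")[:,:,::-1]
json.dump({k:np.array(v).tolist() for k,v in c.items()},open("w4.json","w"))
t=r.get_calibration("top"); T=r.grab_frame("top")[:,:,::-1]
cv2.imwrite("pics/w4.png",W);cv2.imwrite("pics/t4.png",T)
print(proj(c,[568.5,104.7,50]),r.sense()['eef_pos'])
cv2.imwrite("pics/v4.png",np.hstack([cv2.resize(W,(500,312)), cv2.resize(T[120:250,155:280],(300,312))]))
```

```text
[[324.7 182.4]] [568.9 106.7 224.6]
```

View pics/v4.png

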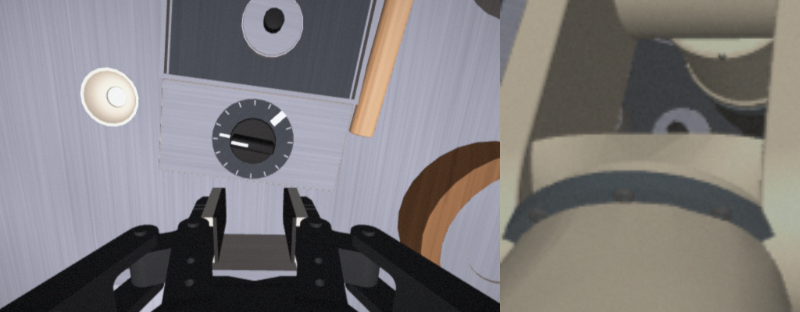

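The wrist view shows the dial at about (324,178), the mark at upper right (356,151) and the pointer to the left (287,173). I'll measure these with masks.

Run:
```python
from h import *
import json
np.set_printoptions(precision=2,suppress=True)
c=json.load(open("w4.json")); W=cv2.imread("pics/w4.png")
g=W.max(2); m=((g<110)*255).astype(np.uint8); x0,x1,y0,y1=262,385,120,236
m[:y0]=0;m[y1:]=0;m[:,:x0]=0;m[:,x1:]=0
n,l,s,ce=cv2.connectedComponentsWithStats(m);k=1+s[1:,4].argmax()
h=cv2.convexHull(np.argwhere(l==k)[:,::-1].astype(np.int32)); (ex,ey),ax,an=cv2.fitEllipse(h);print("ring",ex,ey,ax,s[k])
C=cast(c,(ex,ey),42)[0];print("centre",C, "radius",ax[0]/2/351.95*(c and 1))
b=((g>185)*255).astype(np.uint8); ring=cv2.drawContours(np.zeros_like(b),[h],-1,255,-1); b&=ring
n,l,s,ce=cv2.connectedComponentsWithStats(b)
for i in range(1,n):
    if s[i,4]>8:
        for z in (42,46,51,62,74):
            p=cast(c,ce[i],z)[0]-C; 
            if z in(42,51,74): print(s[i],ce[i],z,np.hypot(*p[:2]).round(1),np.degrees(np.arctan2(p[1],p[0])).round(1))
print(C[:2], totool(C))
cv2.imwrite("pics/v5.png",cv2.resize(W[y0:y1,x0:x1],None,fx=5,fy=5,interpolation=cv2.INTER_CUBIC))
```

```text
ring 323.1106872558594 177.55274963378906 (100.85556030273438, 102.92410278320312) [ 272  127  103  102 7481]
centre [566.9  107.39  42.  ] radius 0.1432810914941531
[346 143  20  19 173] [355.04 151.9 ] 42 37.3 41.8
[346 143  20  19 173] [355.04 151.9 ] 51 37.5 44.0
[346 143  20  19 173] [355.04 151.9 ] 74 38.2 49.4
[281 171  13   6  50] [287.14 173.3 ] 42 33.2 175.6
[281 171  13   6  50] [287.14 173.3 ] 51 32.5 172.3
[281 171  13   6  50] [287.14 173.3 ] 74 31.2 163.3
[296 181  22   8  82] [306.16 184.21] 42 16.9 -155.7
[296 181  22   8  82] [306.16 184.21] 51 15.8 -162.0
[296 181  22   8  82] [306.16 184.21] 74 14.0 178.3
[566.9  107.39] [  0.73  -1.89 182.6 ]
```

View pics/v5.png

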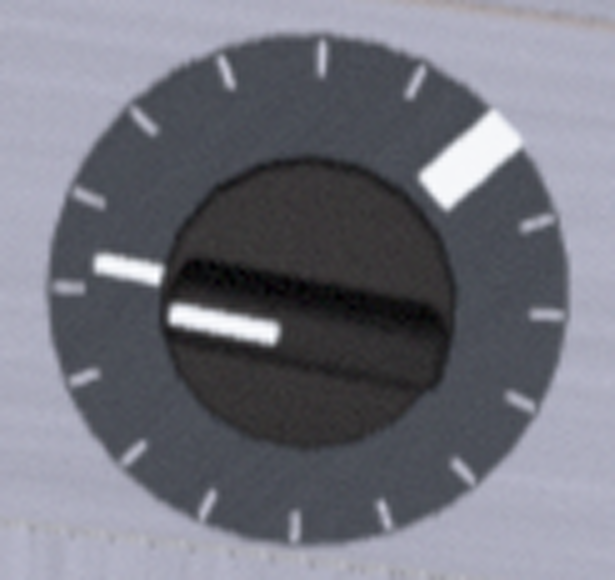

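The pointer's direction is about 172° and the mark's about 42°, so the dial needs roughly 130° clockwise. I'll align the fingers across the bar and descend.

Emit:
carry_out:
  targets:
    - {"dp": [0,-2,20],"yaw": -10}
    - {"dp": [0,-2,40],"yaw": -20}
    - {"dp": [0,-2,60],"yaw": -30}
    - {"dp": [0,-2,80],"yaw": -40}
    - {"dp": [0,-2,90],"yaw": -50}
    - {"dp": [0,-2,100],"yaw": -60}
    - {"dp": [0,-2,110],"yaw": -70}
    - {"dp": [0,-2,110],"yaw": -79.5}
    - {"dp": [0,-2,110],"yaw": -79.5}
    - {"dp": [0,-2,140],"yaw": -79.5}
    - {"dp": [0,-2,161],"yaw": -79.5}
    - {"dp": [0,-2,161],"yaw": -79.5}

```text
clock: 21.9
eef_pos: [565.7, 105.7, 62.5]
tcp_rot: [-3.141, -0.003, 2.999]
contact_force: [-0.1, -0.4, -0.5]
opening: 0.375
grasp_force: 0.0
```

Emit:
carry_out:
  targets:
    - {"dp": [0,0,0],"yaw": 0}
    - {"dp": [0,0,0],"yaw": 0}
    - {"dp": [0,0,0],"yaw": 0}
    - {"dp": [0,0,0],"yaw": 0}
  fingers: -1
  grip_force: 30

```text
clock: 22.4
eef_pos: [567.3, 105.4, 64.7]
tcp_rot: [3.141, 0.001, 3.001]
contact_force: [-1.5, -3.8, 6.4]
opening: 0.133
grasp_force: 33.0
```

Emit:
carry_out:
  targets:
    - {"dp": [0,0,0],"yaw": 10}
    - {"dp": [0,0,0],"yaw": 20}
    - {"dp": [0,0,0],"yaw": 30}
    - {"dp": [0,0,0],"yaw": 40}
    - {"dp": [0,0,0],"yaw": 50}
    - {"dp": [0,0,0],"yaw": 60}
    - {"dp": [0,0,0],"yaw": 70}
    - {"dp": [0,0,0],"yaw": 80}
    - {"dp": [0,0,0],"yaw": 90}
    - {"dp": [0,0,0],"yaw": 100}
    - {"dp": [0,0,0],"yaw": 110}
    - {"dp": [0,0,0],"yaw": 120}

```text
clock: 23.9
eef_pos: [566.9, 105.1, 64.7]
tcp_rot: [3.141, 0.0, 0.902]
contact_force: [-2.0, -3.9, 8.5]
opening: 0.133
grasp_force: 33.3
```

Emit:
carry_out:
  targets:
    - {"dp": [0,0,0],"yaw": 5}
    - {"dp": [0,0,0],"yaw": 10}
    - {"dp": [0,0,0],"yaw": 10}
    - {"dp": [0,0,0],"yaw": 10}

```text
clock: 24.4
eef_pos: [566.8, 105.2, 64.6]
tcp_rot: [3.141, 0.0, 0.733]
contact_force: [-3.2, -4.2, 8.8]
opening: 0.133
grasp_force: 33.3
```

Emit:
carry_out:
  targets:
    - {"dp": [0,0,0],"yaw": 0}
    - {"dp": [0,0,0],"yaw": 0}
    - {"dp": [0,0,-20],"yaw": 0}
    - {"dp": [0,0,-70],"yaw": -10}
    - {"dp": [0,0,-120],"yaw": -20}
    - {"dp": [0,0,-160],"yaw": -30}
    - {"dp": [0,0,-160],"yaw": -40}
    - {"dp": [0,0,-160],"yaw": -50}
    - {"dp": [0,0,-160],"yaw": -50}
    - {"dp": [0,0,-160],"yaw": -50}
  fingers: -0.25

```text
clock: 25.65
eef_pos: [566.7, 105.6, 223.6]
tcp_rot: [-3.141, -0.0, 1.602]
contact_force: [0.5, -0.1, -0.4]
opening: 0.374
grasp_force: 0.0
```

Run:
```python
from h import *
import json
c=r.get_calibration("wrist"); W=r.grab_frame("wrist")[:,:,::-1]; cv2.imwrite("pics/w6.png",W)
json.dump({k:np.array(v).tolist() for k,v in c.items()},open("w6.json","w"))
s=r.sense();print(s['eef_pos'],s['tcp_rot'],proj(c,[567,107,46]))
u,v=map(int,proj(c,[567,107,46])[0])
cr=W[max(0,v-70):v+70,u-70:u+70]
a=cv2.resize(cr,None,fx=4,fy=4,interpolation=cv2.INTER_CUBIC)
cv2.imwrite("pics/v6.png",a)
```

```text
[566.70198882 105.5549247  223.56426283] [-3.14126975e+00 -4.36178024e-05  1.60228092e+00] [[325.82853615 178.0643418 ]]
```

View pics/v6.png

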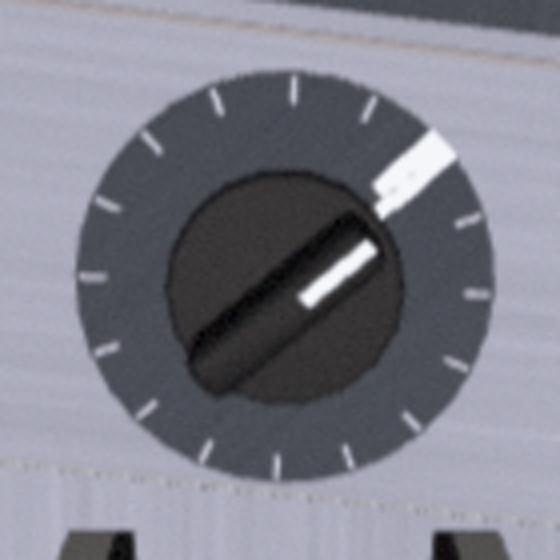

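The pointer now lies on the broad mark, about 2 mm off centre in the crop, which is well inside 6 mm. Next I'll shut the lid.

Emit:
carry_out:
  targets:
    - {"dp": [-55,-20,0],"yaw": -0.6}
    - {"dp": [-110,-40,0],"yaw": -0.6}
    - {"dp": [-165,-60,0],"yaw": -0.6}
    - {"dp": [-220,-80,0],"yaw": -0.6}
    - {"dp": [-275,-100,0],"yaw": -0.6}
    - {"dp": [-313,-114,20],"yaw": -0.6}
    - {"dp": [-314,-115,60],"yaw": -0.6}
    - {"dp": [-314,-115,80],"yaw": -0.6}
    - {"dp": [-314,-115,80],"yaw": -0.6}
    - {"dp": [-314,-115,115],"yaw": -0.6}
    - {"dp": [-314,-115,134],"yaw": -0.6}
    - {"dp": [-314,-115,134],"yaw": -0.6}
  fingers: 0

```text
clock: 27.2
eef_pos: [462.6, -212.0, 89.7]
tcp_rot: [-3.14, -0.001, 1.615]
contact_force: [0.1, 0.1, 1.0]
opening: 0.504
grasp_force: 0.0
```

Emit:
carry_out:
  targets:
    - {"dp": [0,0,0],"yaw": 0}
    - {"dp": [0,0,0],"yaw": 0}
    - {"dp": [0,0,0],"yaw": 0}
    - {"dp": [0,0,0],"yaw": 0}
    - {"dp": [0,0,0],"yaw": 0}
  fingers: -1
  grip_force: 30

```text
clock: 27.82
eef_pos: [463.5, -212.7, 91.2]
tcp_rot: [3.14, 0.001, 1.615]
contact_force: [-1.6, 0.2, 5.3]
opening: 0.133
grasp_force: 32.0
```

Emit:
carry_out:
  targets:
    - {"dp": [0,12,0],"yaw": 0}
    - {"dp": [0,28,0],"yaw": 0}
    - {"dp": [0,46,0],"yaw": 0}
    - {"dp": [0,64,0],"yaw": 0}
    - {"dp": [0,82,0],"yaw": 0}
    - {"dp": [0,96,0],"yaw": 0}
    - {"dp": [0,103,0],"yaw": 0}
    - {"dp": [0,107,0],"yaw": 0}
    - {"dp": [0,108,0],"yaw": 0}
    - {"dp": [0,108,0],"yaw": 0}

```text
clock: 29.08
eef_pos: [569.8, -209.2, 91.1]
tcp_rot: [-3.14, 0.002, 1.616]
contact_force: [-8.9, -8.7, 9.9]
opening: 0.13
grasp_force: 32.7
```

Emit:
carry_out:
  targets:
    - {"dp": [0,-0.5,0],"yaw": 0}
    - {"dp": [0,-0.5,0],"yaw": 0}
    - {"dp": [0,-0.5,-20],"yaw": 0}
    - {"dp": [0,0,-80],"yaw": 0}
    - {"dp": [0,0,-140],"yaw": 0}
    - {"dp": [-50,-50,-160],"yaw": 0}
    - {"dp": [-100,-100,-160],"yaw": 0}
    - {"dp": [-150,-150,-160],"yaw": 0}
    - {"dp": [-200,-150,-160],"yaw": 0}
    - {"dp": [-250,-150,-160],"yaw": 0}
    - {"dp": [-250,-150,-160],"yaw": 0}
  fingers: 0

```text
clock: 30.45
eef_pos: [431.7, -467.5, 249.7]
tcp_rot: [3.141, 0.001, 1.613]
contact_force: [0.3, 0.1, 0.6]
opening: 0.498
grasp_force: 0.0
```

Run:
```python
from h import *
print(r.sense()['eef_pos'])
T=r.grab_frame("top")[:,:,::-1]; cv2.imwrite("pics/t7.png",T)
t=r.get_calibration("top");print(proj(t,[[588,316,82],[581,226,82]]))
cv2.imwrite("pics/v7.png",cv2.resize(T[100:310,150:490],(800,494),interpolation=cv2.INTER_CUBIC))
```

```text
[ 431.69894171 -467.52936583  249.65373054]
[[192.37585076 167.27336911]
 [229.06200757 176.52521717]]
```

View pics/v7.png

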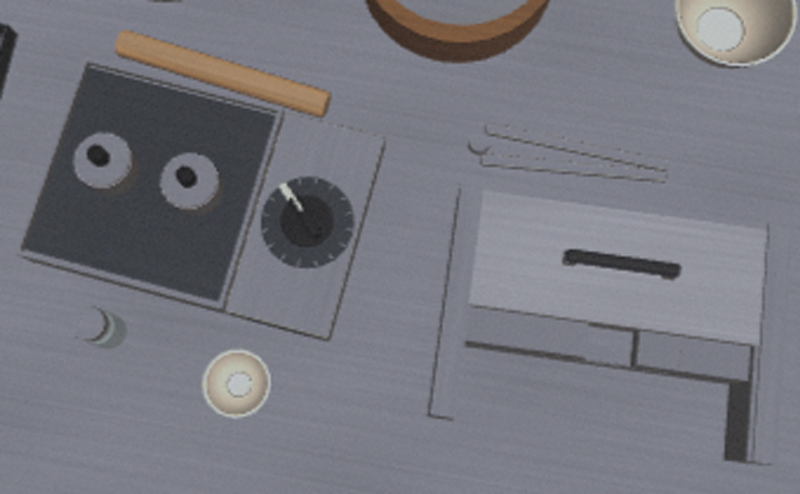

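Both tins stand on the plate (crop (103,160) and (189,180)), the pointer is on the mark, and the lid looks shut. I'll check the handle centroid numerically against the start picture, then hand in.

Run:
```python
from h import *
t=r.get_calibration("top"); C=[]
for f in ("top0","t7"):
    g=cv2.imread(f"pics/{f}.png").max(2)[200:225,380:450]; y,x=np.where(g<75); C.append(cast(t,(x.mean()+380,y.mean()+200),100)[0])
d=np.linalg.norm(C[1]-C[0]);print(C,d)
if d<3.5: print(r.sign_off())
```

```text
[array([ 570.20384229, -208.57924372,  100.        ]), array([ 570.15300055, -208.47159063,  100.        ])] 0.11905491042159544
the job is handed in; nothing more can be done
None
```

The job is handed in: the catch was pressed fully down, both tins stand upright on the warming plate, the lid is shut again (its handle is back within about 0.1 mm of its starting place), and the dial pointer is on the broad mark, about 2 mm off centre; the verdict was not reported.

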